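# Plug a shelf water tank's filler and lock it with both cam arms

## Robot

A 7-joint arm with a two-finger parallel gripper is mounted at the origin on the work surface. World frame = base frame: x ahead of the robot, y to its left, z up, the work surface at z = 0. Lengths are in m, angles in rad, forces in N, time in s.
With the tool pointing down it reaches from about 0.425 to 0.925 m from the base axis. Payload 6.8 kg.
Tool frame: the origin (TCP) lies at the very end of the fingers, on their centre line; the grasp point (between the pads) lies 19 mm behind it; z points along the fingers, y is the direction in which the jaws open and shut (so a half turn about z gives the same grasp; the last joint's range is limited). The gripper opens to 85 mm and grips with 20 to 120 N. Pads are 22 mm wide; open, the fingers measure 114 mm over their backs; the gripper's body (76 mm by 85 mm) begins 54 mm behind the grasp point. The pads swing forward as they close: fully open they stand 13 mm farther back than shut.
Start: joints at [1.18, 0.477, 0.022, 1.555, -0.011, 1.109, -0.083], TCP at [0.188, -0.648, 0.231] pointing down, gripper open.
Joint ranges: [-2.96, 2.96], [-0.34, 2.1], [-1.41, 1.46], [0.24, 2.44], [-1.37, 4.51], [0.17, 1.92], [-2.96, 2.96]. Speed limits (rad/s): [2.39, 2.39, 3.14, 3.14, 3.14, 3.14, 3.14].

## Interface

Orientations are given as a unit quaternion [w, x, y, z].
In Python, from station import bot gives the robot as it stands.
- The arm moves only by the tool step_arm, never from a script. Its argument "rows" is one flat list of numbers, 5 for each row, row after row: the shift along the world's x, y, z in mm, then the turn about the world's z in rad, then the opening, from 0 (shut) to 1 (fully open). In form: [x, y, z, spin, jaw, x, y, z, spin, jaw, ...]. A call has 1 to 12 rows; each row shifts and turns the commanded pose from where the row before left it; what a row does not reach is not made up. A row lasts 1/10 s, in which the tool goes at most 50 mm and 8.59 degrees, less where a joint would pass 70% of its speed; a pose out of reach is approached as far as the arm can. A call is refused whole if a number of a shift passes 50 or a number of a turn 0.15, either way. A call with a gripper value outside its range is refused whole. The fingers move at their own pace and stop on an object; "squeeze" is the grip in N (left out, the last holds). Time passes only in rows, so rows that do not move let the fingers close. It gives the time, the measured TCP pose, the force and the opening at its end, in the units of the state.
- bot.get_obs(): the state, without advancing time (a new reading comes with each control period).
- bot.read_camera(name): name is "side" or "top"; returns (picture, depth): 400x640x3 uint8, red, green, blue; 400x640 float32, m along the optical axis (not along the pixel's ray), 0 where there is no reading.
- bot.camera_info(name): a dict with "camera_matrix" (3x3 intrinsics, pixels), "dist" ([k1, k2, p1, p2, k3] as OpenCV has them; the pictures are not rectified), "rvec" (rotation vector, rad) and "tvec" (3), from world to camera coordinates, as OpenCV has them. Camera axes: x right, y down, z forward; pixel columns grow to the right and rows downward; lengths in m; the calibration is good to about 2 mm. A picture is of the moment at which its call begins. camera_info takes no time and is no camera call.
- bot.hand_in(): hands the job in, once; it reports no verdict.
Trained networks look in the newest picture that a camera, given by its name, has taken for a name from the list of things; names that differ only in an ending like _2 or _b are one class to them, and where a whole thing is asked for, a point or a joint stands for the part that bears it (a point fixed in the world has none). Each returns a list of dicts, best first, with "score" (0 to 1); they miss things now and then, are a little off and sometimes report something else, mostly with a low value. They report only what shows in the picture. A call takes as long as a camera call. They do not tell look-alikes from the thing itself.
- bot.recognise(camera, label): "at" ([x, y, z] in m, in world coordinates, good to about 4 mm: the middle of the surface that is visible of it).
- bot.regions_of(camera, label): "pixels" (400x640 bool, what is visible of it).
The state is a dict: "t": time; "q": joint angles; "joint_vel": joint speeds; "joint_torque": joint torques, N m; "eef_pos": TCP position; "tool_rot": TCP orientation; "contact_force": force on the tool from outside, world axes, zero at the start; "torque": the same for the moment, N m; "gripper_width": opening from 0.0 (shut) to 1.0 (fully open).
Only numpy, scipy, OpenCV 4.12 (cv2) and the standard library are available. Lean on these libraries where they do the work, as an engineer would, in place of code of your own. Each camera call takes 0.05 s, during which the arm holds its last target.

## Task

Close the filler of the water tank: set the loose brass plug nose down in the black coupler's mouth and press it firmly home, by feel, until it has gone down on its gasket, then let go of it. Then swing the coupler's two steel cam arms down together, not one after the other, until both lie flat against the coupler's sides and the plug is locked. Force neither the gasket nor the arms, and leave the other things on the shelf where they are.

Things in the scene. Friction and masses are not known exactly. Their poses are not given: they have to be found in the camera images.
- tank: Dull blue water tank, fixed, 190 (x) x 270 (y) x 120 mm high, origin under its middle, z up, blue tap on its -x face. The black coupler stands in the middle of its top: 41 mm wide, 45 at the rim, 31 from 40 mm below it, free air beside it to 75 mm below the rim. The tank's y axis is the line through the coupler's two cam arms.
- mouth (a point): Centre of the coupler's upward mouth, 214 mm above the shelf, axes as the tank's. The coupler is screwed on more or less far: its real rim, gasket and arms stand up to 6 mm higher or lower than this point, which does not follow (sideways it is true). Bore 34 mm wide, funnelled to 40 mm at the rim.
- plug_centre (a point): Centre of the loose brass plug (27 mm over its foot); stands nose down, 55 mm tall, 0.2 kg. Nose 32 mm wide; 38 mm flange 30 to 33 mm up; above it the round grip, 24 mm wide, to 55 mm up. In the mouth it first stops on the gasket, centre 6 mm over the real rim; the gasket yields from 12 N, 20 to 25 N takes it home (centre level with the rim) to stay; over 30 N harms it.
- cam_a (a joint): Steel arm on the tank's +y side; angle in rad: 0 hanging down (locked), 1.57 level, pointing away; starts level or a little raised, stays where left. Pin 20.6 mm from the coupler's axis, 10 mm below the real rim; bar 11 wide, 5 thick, 47 mm long, then a ring. Outer face when locked 27 mm from the axis. Below 0.9 its cam pulls the plug down (5 to 15 N a side); jams there if the plug is not home.
- cam_b (a joint): The same arm on the tank's -y side, same angle and sizes. With both locked the outer faces are 54 mm apart and the plug's top stands 28 mm over the real rim. The cams go over centre: locked arms stay down by themselves. Pushed inwards while still flatter than about 45 degrees an arm binds: push it down first. Over 50 N would bend it.
- jar: Amber glass spice jar with steel cap, 52 mm wide, 85 mm tall, origin under it. Leave alone.
- warmer: Round blue plastic tortilla warmer with lid, 208 mm wide, 84 mm tall, origin under it. Leave alone.
- spatula: Orange spatula lying flat, 270 mm long, along its x axis, 20 mm high, origin under its middle. Leave alone.
- flapbox: Clear box with four side flaps, 108 x 158 x 72 mm, origin under it. Leave alone.
Mind the look-alikes: they are no part of the job. Of the things that look like the part that bears plug_centre, the middle-sized one is meant.

How it is judged:
By the outcome, as a careful person would: the job done as asked, in the order asked, and still so for the second after the job is handed in, with the robot touching nothing.
It also fails if it takes over 54 s, if anything falls off the work surface, if the arm or the gripper's body presses on something with over 40 N, if the wrist force passes 120 N, or if a joint passes its speed limit or range.

## Working session

There is one attempt and no reset: what is moved stays moved. The work goes in short steps, Python scripts to look and compute and a tool call to move; the robot and the scene stay as the last step left them, time stands still between calls to the robot, and variables do not carry over. Pictures are saved under pics/ and viewed, and the job is handed in when it is done.

Besides the shell and the picture viewer there is one more tool, called by a JSON object that holds its "op" and its "data", one argument or row to a line. step_arm: Moves the arm, as the interface text tells. Its arguments: {"type":"object","properties":{"rows":{"type":"array"},"squeeze":{"type":"number"}},"required":["rows"]}

```bash
mkdir -p pics; ls; cat > h.py <<'E'
import numpy as np, cv2
from station import bot
def save(name,img): cv2.imwrite('pics/'+name, cv2.cvtColor(img,cv2.COLOR_RGB2BGR))
def cam(c):
    i=bot.camera_info(c); K=np.array(i['camera_matrix'],float); d=np.array(i['dist'],float)
    R=cv2.Rodrigues(np.array(i['rvec'],float))[0]; t=np.array(i['tvec'],float).reshape(3)
    return K,d,R,t
def pts(c,dep,mask=None):
    K,d,R,t=cam(c)
    if mask is None: mask=np.ones(dep.shape,bool)
    v,u=np.nonzero(mask&(dep>0))
    n=cv2.undistortPoints(np.stack([u,v],1).astype(float).reshape(-1,1,2),K,d).reshape(-1,2)
    z=dep[v,u]; P=np.c_[n*z[:,None],z]
    return (P-t)@R, u, v
def proj(c,X):
    i=bot.camera_info(c);K,d,R,t=cam(c)
    return cv2.projectPoints(np.array(X,float).reshape(-1,3),np.array(i['rvec'],float),t,K,d)[0].reshape(-1,2)
E
python3 - <<'E'
from h import *
for c in('top','side'):
    im,d=bot.read_camera(c); save(c+'0.png',im); np.save(c+'0.npy',d); np.save(c+'0im.npy',im)
    K,_,R,t=cam(c); print(c,-R.T@t,K[0,0])
    for l in ['tank','plug_centre','cam_a','cam_b','mouth','jar','warmer','spatula','flapbox']:
        try: print(l,[(round(r['score'],2),np.round(r['at'],3).tolist(),proj(c,r['at']).round().tolist()) for r in bot.recognise(c,l)])
        except Exception as e: print(l,e)
o=bot.get_obs(); print({k:np.round(v,3) for k,v in o.items()})
E
```

```text
pics
top [0.32986129 0.00705518 1.80070958] 502.7418372453364
tank [(0.56, [0.559, -0.01, 0.12], [[320.0, 179.0]])]
plug_centre [(0.73, [0.365, -0.361, 0.046], [[420.0, 238.0]]), (0.59, [0.387, -0.438, 0.026], [[441.0, 232.0]])]
cam_a [(0.58, [0.566, -0.061, 0.215], [[336.0, 173.0]]), (0.43, [0.574, 0.03, 0.212], [[308.0, 171.0]])]
cam_b [(0.58, [0.566, -0.061, 0.215], [[336.0, 173.0]]), (0.43, [0.574, 0.03, 0.212], [[308.0, 171.0]])]
mouth [(0.71, [0.564, -0.014, 0.123], [[321.0, 178.0]]), (0.58, [0.458, -0.388, 0.033], [[426.0, 212.0]])]
jar [(0.78, [0.457, -0.262, 0.084], [[393.0, 211.0]])]
warmer [(0.71, [0.612, -0.34, 0.074], [[415.0, 167.0]])]
spatula [(0.69, [0.559, 0.477, -0.002], [[185.0, 183.0]])]
flapbox [(0.76, [0.433, 0.382, 0.069], [[206.0, 217.0]])]
side [ 0.25255941 -0.77403148  0.91545416] 380.5468162337278
tank [(0.86, [0.556, -0.077, 0.127], [[341.0, 218.0]]), (0.39, [0.601, -0.366, 0.078], [[398.0, 308.0]])]
plug_centre [(0.7, [0.366, -0.381, 0.044], [[309.0, 349.0]]), (0.64, [0.386, -0.444, 0.03], [[326.0, 374.0]]), (0.63, [0.46, -0.399, 0.035], [[349.0, 345.0]])
[... 556 characters left out ...]
9], [[397.0, 308.0]])]
spatula [(0.65, [0.562, 0.467, 0.005], [[293.0, 147.0]])]
flapbox [(0.61, [0.43, 0.345, 0.072], [[267.0, 157.0]]), (0.25, [0.564, -0.071, 0.213], [[344.0, 194.0]])]
{'t': np.float64(1.0), 'q': array([ 1.18 ,  0.477,  0.022,  1.555, -0.012,  1.109, -0.083]), 'joint_vel': array([ 0.   , -0.001,  0.001,  0.   , -0.001,  0.001,  0.002]), 'joint_torque': array([ 0.0000e+00, -5.9631e+01,  1.6060e+00, -2.8155e+01,  1.2000e-02,
        2.0000e-03,  0.0000e+00]), 'eef_pos': array([ 0.188, -0.648,  0.231]), 'tool_rot': array([0.   , 0.99 , 0.141, 0.   ]), 'contact_force': array([ 0.018,  0.076, -0.17 ]), 'torque': array([ 0.  , -0.02, -0.04]), 'gripper_width': np.float64(1.001)}
```

```bash
python3 - <<'E'
from h import *
for c,b1,b2 in (('top',(385,195,465,255),(280,140,360,210)),('side',(280,310,380,395),(290,140,390,240))):
    im=np.load(c+'0im.npy')
    a=[cv2.resize(im[y0:y1,x0:x1],(400,int(400*(y1-y0)/(x1-x0))),interpolation=cv2.INTER_CUBIC) for x0,y0,x1,y1 in (b1,b2)]
    h=max(x.shape[0] for x in a); a=[np.vstack([x,np.zeros((h-x.shape[0],400,3),np.uint8)]) for x in a]
    save(c+'0crop.png',np.hstack(a))
for c in('side','top'):
    d=np.load(c+'0.npy'); P,u,v=pts(c,d)
    for nm,(x,y) in dict(A=(.365,-.371),B=(.387,-.442),C=(.459,-.393)).items():
        m=(np.hypot(P[:,0]-x,P[:,1]-y)<.04)&(P[:,2]>.012)
        Q=P[m]
        print(c,nm,len(Q),'min',Q.min(0).round(3),'max',Q.max(0).round(3),'top97',np.percentile(Q[:,2],95).round(3))
        T=Q[Q[:,2]>Q[:,2].max()-.008]; print('  top mean',T.mean(0).round(4),np.ptp(T,axis=0).round(3))
E
```

```text
side A 418 min [ 0.345 -0.394  0.013] max [ 0.394 -0.349  0.078] top97 0.075
  top mean [ 0.3698 -0.3692  0.0735] [0.034 0.032 0.008]
side B 134 min [ 0.378 -0.456  0.017] max [ 0.407 -0.428  0.045] top97 0.044
  top mean [ 0.3918 -0.4416  0.0416] [0.019 0.02  0.008]
side C 215 min [ 0.447 -0.409  0.012] max [ 0.484 -0.374  0.059] top97 0.057
  top mean [ 0.465  -0.3911  0.0549] [0.025 0.023 0.007]
top A 168 min [ 0.345 -0.391  0.032] max [ 0.39  -0.339  0.081] top97 0.077
  top mean [ 0.3678 -0.3644  0.0761] [0.027 0.028 0.008]
top B 58 min [ 0.377 -0.453  0.012] max [ 0.402 -0.422  0.049] top97 0.042
  top mean [ 0.3911 -0.431   0.0438] [0.014 0.008 0.008]
top C 91 min [ 0.444 -0.406  0.014] max [ 0.479 -0.368  0.061] top97 0.056
  top mean [ 0.4612 -0.3853  0.0556] [0.021 0.021 0.008]
```

View pics/side0.png

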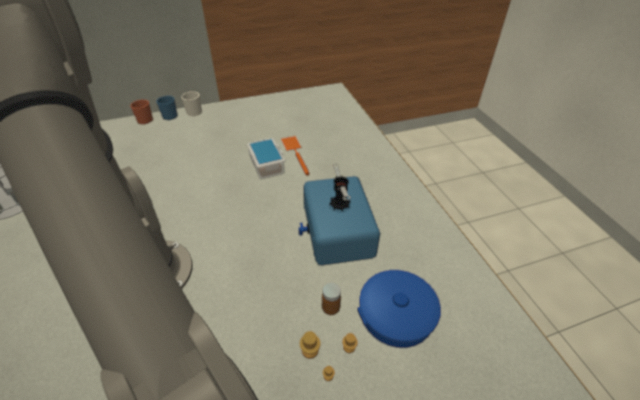

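View pics/top0.png

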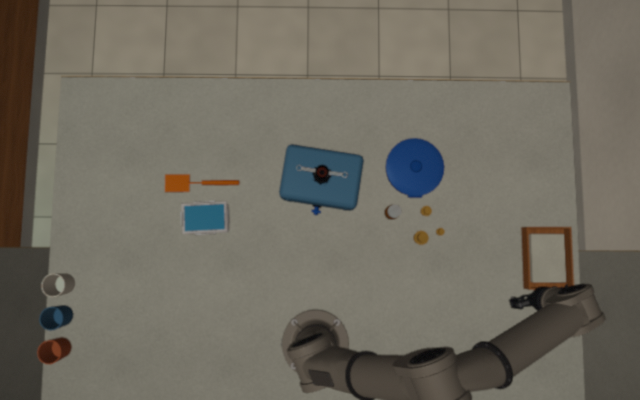

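```bash
ls pics
```

```text
side0.png
side0crop.png
top0.png
top0crop.png
```

View pics/side0crop.png

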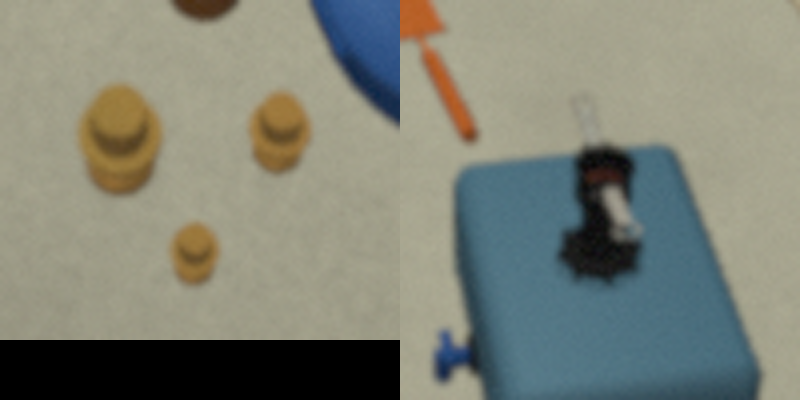

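View pics/top0crop.png

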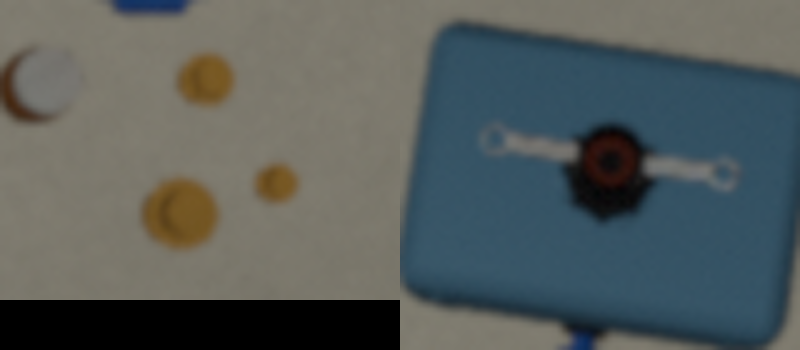

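```bash
python3 - <<'E'
from h import *
C=[]
for c in('side','top'):
    d=np.load(c+'0.npy'); P,u,v=pts(c,d)
    m=(np.abs(P[:,0]-.56)<.14)&(np.abs(P[:,1]+.013)<.17)&(P[:,2]>.1)&(P[:,2]<.14)
    Q=P[m]; r=cv2.minAreaRect((Q[:,:2]*1000).astype(np.float32)); print(c,'tank',r,np.median(Q[:,2]))
    m=(np.abs(P[:,0]-.565)<.12)&(np.abs(P[:,1]+.013)<.13)&(P[:,2]>.15)
    Q=P[m]; print(len(Q),Q.min(0).round(3),Q.max(0).round(3))
    q=Q[:,:2]-Q[:,:2].mean(0); w,V=np.linalg.eigh(q.T@q); print('axis',V[:,1],np.degrees(np.arctan2(V[1,1],V[0,1])),Q.mean(0))
    im=np.load(c+'0im.npy')
    # print pts
    o=np.argsort(Q[:,1]); 
    for i in o[::max(1,len(o)//40)]: print(Q[i].round(3), im[v[m][i],u[m][i]])
E
```

```text
side tank ((574.2601928710938, -19.347503662109375), (268.1218566894531, 192.89305114746094), 81.37760925292969) 0.12117708668717647
374 [ 0.552 -0.098  0.151] [0.598 0.066 0.221]
axis [0.18247602 0.9832103 ] 79.48598556539406 [ 0.57322289 -0.01823489  0.19999653]
[ 0.559 -0.098  0.22 ] [81 83 80]
[ 0.565 -0.082  0.219] [139 138 129]
[ 0.565 -0.075  0.217] [156 152 140]
[ 0.57  -0.064  0.217] [147 144 132]
[ 0.571 -0.053  0.214] [145 140 127]
[ 0.569 -0.044  0.211] [145 141 130]
[ 0.567 -0.041  0.21 ] [122 118 108]
[ 0.571 -0.039  0.211] [125 121 111]
[ 0.572 -0.037  0.212] [86 83 75]
[ 0.573 -0.036  0.184] [87 84 78]
[ 0.561 -0.034  0.197] [28 27 28]
[ 0.562 -0.032  0.207] [37 36 34]
[ 0.562 -0.032  0.21 ] [26 24 22]
[ 0.57  -0.031  0.177] [15 11 16]
[ 0.58  -0.03   0.158] [80 78 72]
[ 0.568 -0.03   0.153] [12 15  9]
[ 0.56  -0.028  0.204] [21 24 23]
[ 0.569 -0.027  0.158] [24 23 23]
[ 0.592 -0.026  0.194] [43 64 72]
[ 0.559 -0.026  0.187] [13 24 26]
[ 0.556 -0.024  0.201] [20 26 29]
[ 0.565 -0.022  0.155] [15 20 21]
[ 0.555 -0.02   0.191] [39 56 63]
[ 0.56  -0.018  0.16 ] [40 55 63
[... 1602 characters left out ...]
 11]
[ 0.587 -0.012  0.188] [47 20 12]
[ 0.576 -0.009  0.176] [19 10 12]
[ 0.551 -0.009  0.211] [12  9 11]
[ 0.579 -0.005  0.174] [38 17 14]
[ 0.584 -0.005  0.19 ] [48 18 14]
[ 0.57  -0.002  0.19 ] [46 16 11]
[ 0.58  -0.002  0.194] [47 17 11]
[0.574 0.001 0.187] [42 15 11]
[0.587 0.001 0.209] [22 31 39]
[0.578 0.004 0.205] [39 33 32]
[0.573 0.008 0.214] [66 64 61]
[0.571 0.011 0.204] [61 60 58]
[0.567 0.014 0.209] [30 37 43]
[0.581 0.017 0.204] [112 111 107]
[0.584 0.024 0.204] [ 96 100 101]
[0.578 0.03  0.205] [106 107 106]
[0.577 0.036 0.208] [103 106 106]
[0.587 0.043 0.208] [ 95  99 100]
[0.58  0.049 0.208] [107 111 110]
[0.577 0.059 0.207] [ 84  95 102]
[0.587 0.069 0.207] [ 80  96 104]
```

Three brass plugs are in view:

| Plug | Side px | Top px | Height |
|---|---|---|---|
| A | (309,345) | (421,238) | 76 mm |
| B | (328,373) | (440,231) | 43 mm |
| C | (350,342) | (426,211) | 56 mm |

C is the middle-sized one and matches the stated 55 mm, and the crops confirm it. The tank's y axis is at 81.4° in both cameras. The +y cam arm is level and the -y arm is slightly raised.

I'll move above C now.

{"op": "step_arm", "data": {
  "rows": [30, 28, -4, -0.05, 0.7, 34, 32, -4, -0.05, 0.7, 34, 32, -4, -0.05, 0.7, 34, 32, -4, -0.05, 0.7, 34, 32, -5, -0.05, 0.7, 34, 32, -10, -0.05, 0.7, 30, 30, -20, -0.05, 0.7, 25, 25, -20, -0.05, 0.7, 20, 17, -20, -0.033, 0.7, 0, 0, 0, 0, 0.7, 0, 0, 0, 0, 0.7],
  "squeeze": 60
}}

```text
t: 2.1
eef_pos: [0.4635, -0.3878, 0.14]
tool_rot: [-0.0, 0.997, -0.074, -0.0]
contact_force: [0.2, -0.3, 0.4]
gripper_width: 0.701
```

```bash
python3 - <<'E'
from h import *
o=bot.get_obs(); print(o['t'],o['eef_pos'],o['tool_rot'],o['gripper_width'],o['contact_force'],o['q'])
for c in('side','top'):
    im,d=bot.read_camera(c); np.save(c+'1.npy',d);np.save(c+'1im.npy',im)
    p=proj(c,[.463,-.388,.05])[0].astype(int); print(c,p)
    x0,y0=max(0,p[0]-50),max(0,p[1]-60); x0=min(x0,540); y0=min(y0,290)
    save(c+'1.png',cv2.resize(im[y0:y0+110,x0:x0+100],(600,600*110//100)[:1]+(600,),interpolation=cv2.INTER_CUBIC)); print(x0,y0)
E
```

```text
2.1 [ 0.46348977 -0.38782742  0.13999064] [-8.72180849e-05  9.97248870e-01 -7.41247734e-02 -4.49791331e-04] 0.7014129491638535 [ 0.20678823 -0.31739318  0.35266197] [ 0.59672917  0.46069069 -0.00435555  1.81264765  0.00292073  0.86912794
 -1.12824141]
side [348 337]
298 277
top [427 210]
377 150
```

View pics/side1.png

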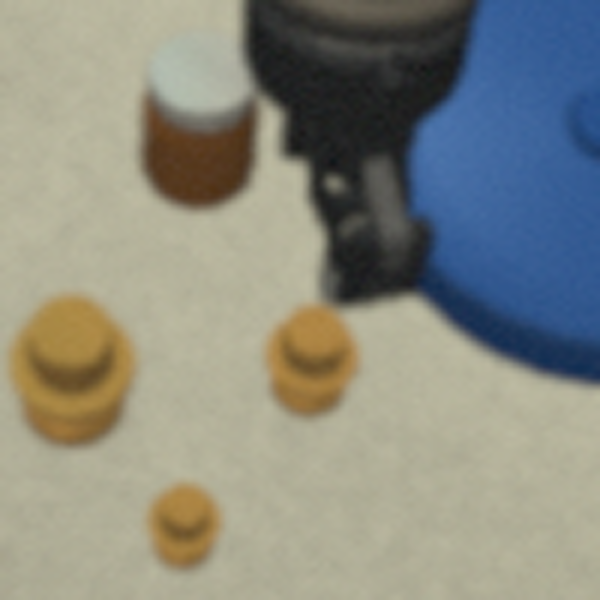

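View pics/top1.png

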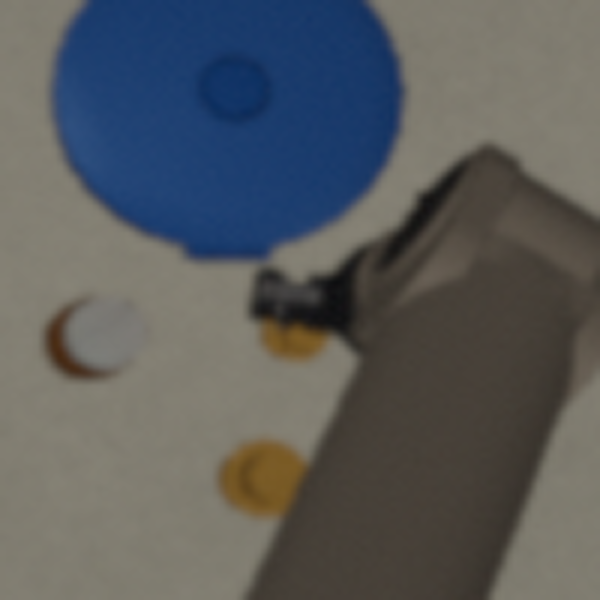

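```bash
python3 - <<'E'
from h import *
for c,x0,y0,s in(('side',298,277,(6,5.4545)),('top',377,150,(6,5.4545))):
    for z in (.14,.153,.2):
        p=proj(c,[.4635,-.3878,z])[0]; print(c,z,p.round(1),((p-[x0,y0])*s).round())
    P,u,v=pts(c,np.load(c+'1.npy')); m=(np.hypot(P[:,0]-.463,P[:,1]+.388)<.07)&(P[:,2]>.1)&(P[:,2]<.19)
    Q=P[m]; print(len(Q))
    j=np.array([np.cos(np.radians(81.4)),np.sin(np.radians(81.4))]); a=(Q[:,:2]-[.4635,-.3878])@j; b=(Q[:,:2]-[.4635,-.3878])@[j[1],-j[0]]
    for lo in range(100,190,15):
        k=(Q[:,2]*1000>=lo)&(Q[:,2]*1000<lo+15)
        if k.any(): print(lo,k.sum(),'jaw',a[k].min().round(3),a[k].max().round(3),'perp',b[k].min().round(3),b[k].max().round(3))
E
```

```text
side 0.14 [351.4 318.6] [321. 227.]
side 0.153 [351.8 315.7] [323. 211.]
side 0.2 [353.3 304.3] [332. 149.]
49
130 1 jaw -0.036 -0.036 perp -0.005 -0.005
145 26 jaw -0.044 0.035 perp -0.01 0.003
160 19 jaw -0.037 0.035 perp -0.01 -0.007
175 3 jaw -0.038 0.031 perp -0.011 -0.008
top 0.14 [433.6 207.9] [340. 316.]
top 0.153 [434.5 207.6] [345. 314.]
top 0.2 [438.  206.5] [366. 308.]
6
145 2 jaw 0.033 0.036 perp -0.013 -0.013
160 1 jaw 0.043 0.043 perp -0.009 -0.009
175 3 jaw 0.036 0.062 perp -0.011 -0.007
```

{"op": "step_arm", "data": {
  "rows": [0, 0, -25, 0, 0.6, 0, 0, -30, 0, 0.6, 0, 0, -25, 0, 0.6, 0, 0, -13, 0, 0.6, 0, 0, -9, 0, 0.6, 0, 0, 0, 0, 0.6, 0, 0, 0, 0, 0.6]
}}

```text
t: 2.9
eef_pos: [0.4638, -0.389, 0.0393]
tool_rot: [0.0, 0.997, -0.075, 0.001]
contact_force: [-0.1, 0.4, -0.2]
gripper_width: 0.601
```

{"op": "step_arm", "data": {
  "rows": [0, 0, 0, 0, 0.2, 0, 0, 0, 0, 0.2, 0, 0, 0, 0, 0.2, 0, 0, 0, 0, 0.2, 0, 0, 0, 0, 0.2, 0, 0, 0, 0, 0.2],
  "squeeze": 60
}}

```text
t: 3.5
eef_pos: [0.4641, -0.3889, 0.0395]
tool_rot: [0.001, 0.997, -0.075, 0.001]
contact_force: [-0.9, -0.3, 5.7]
gripper_width: 0.253
```

{"op": "step_arm", "data": {
  "rows": [0, 0, 10, 0, 0.2, 0, 0, 25, 0, 0.2, 0, 0, 40, 0, 0.2, 0, 0, 40, 0, 0.2, 0, 0, 40, 0, 0.2, 0, 0, 35, 0, 0.2, 0, 0, 30, 0, 0.2, 0, 0, 25, 0, 0.2, 0, 0, 0, 0, 0.2, 0, 0, 0, 0, 0.2]
}}

```text
t: 4.5
eef_pos: [0.463, -0.3878, 0.283]
tool_rot: [-0.0, 0.997, -0.075, -0.0]
contact_force: [-0.7, 0.8, -1.7]
gripper_width: 0.256
```

```bash
python3 - <<'E'
from h import *
o=bot.get_obs(); print(o['t'],o['eef_pos'],o['contact_force'],o['torque'],o['gripper_width'])
for c in('side','top'):
    im,d=bot.read_camera(c); np.save(c+'2.npy',d);np.save(c+'2im.npy',im)
    p=proj(c,o['eef_pos'])[0].astype(int); print(c,p)
    x0,y0=p[0]-40,p[1]-40
    save(c+'2.png',cv2.resize(im[y0:y0+80,x0:x0+80],(600,600),interpolation=cv2.INTER_CUBIC)); print(x0,y0)
E
```

```text
4.5 [ 0.46295856 -0.38778497  0.28296554] [-0.70649531  0.77346856 -1.74495211] [0.00580206 0.0641506  0.00136503] 0.2555240792026571
side [355 281]
315 241
top [444 204]
404 164
```

View pics/side2.png

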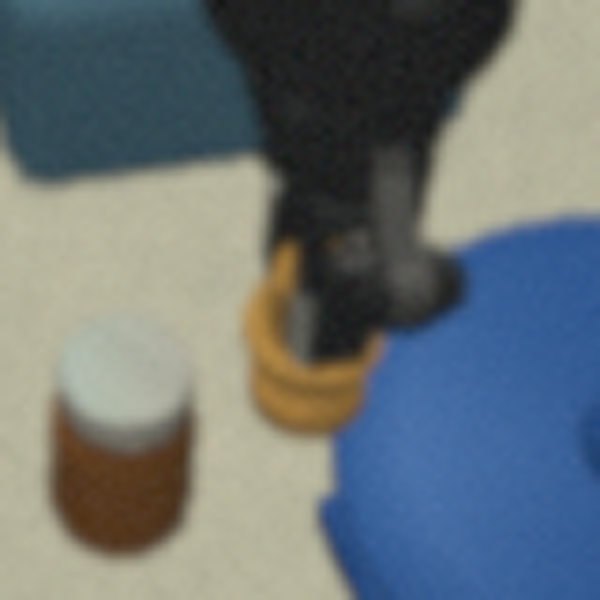

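{"op": "step_arm", "data": {
  "rows": [8, 25, 2, 0, 0.2, 12, 40, 0, 0, 0.2, 13, 45, 0, 0, 0.2, 13, 45, 0, 0, 0.2, 13, 45, 0, 0, 0.2, 13, 45, 0, 0, 0.2, 13, 45, 0, 0, 0.2, 12, 40, 0, 0, 0.2, 8, 27, 0, 0, 0.2, 5, 15, 0, 0, 0.2, 0, 0, 0, 0, 0.2, 0, 0, 0, 0, 0.2]
}}

```text
t: 5.8
eef_pos: [0.5728, -0.018, 0.2844]
tool_rot: [0.001, 0.997, -0.076, -0.001]
contact_force: [-0.1, -1.3, -2.1]
gripper_width: 0.255
```

```bash
python3 - <<'E'
from h import *
o=bot.get_obs(); print(o['t'],o['eef_pos'],o['contact_force'],o['tool_rot'],o['gripper_width'])
for c in('side','top'):
    im,d=bot.read_camera(c); np.save(c+'3.npy',d);np.save(c+'3im.npy',im)
    p=proj(c,o['eef_pos'])[0].astype(int); print(c,p)
    x0,y0=p[0]-40,p[1]-40
    save(c+'3.png',cv2.resize(im[y0:y0+80,x0:x0+80],(600,600),interpolation=cv2.INTER_CUBIC)); print(x0,y0)
E
```

```text
5.8 [ 0.57279252 -0.01797389  0.28438602] [-0.05815638 -1.27500432 -2.1005012 ] [ 6.66264360e-04  9.97126754e-01 -7.57430032e-02 -8.88832004e-04] 0.25474939415428577
side [341 161]
301 121
top [323 167]
283 127
```

View pics/side3.png

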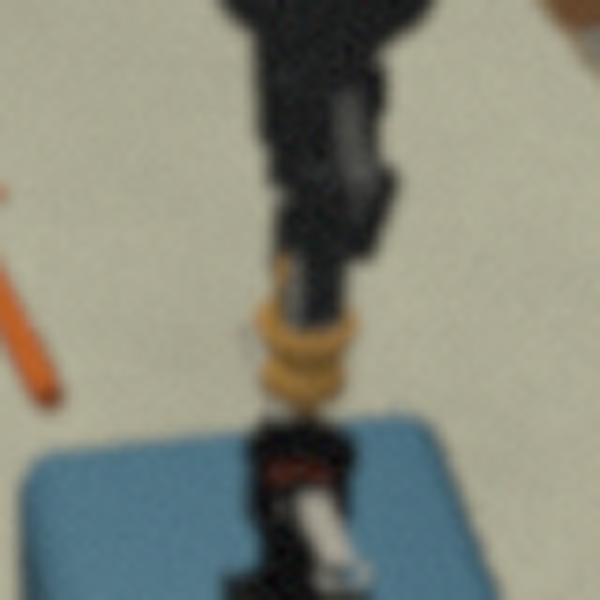

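View pics/top3.png

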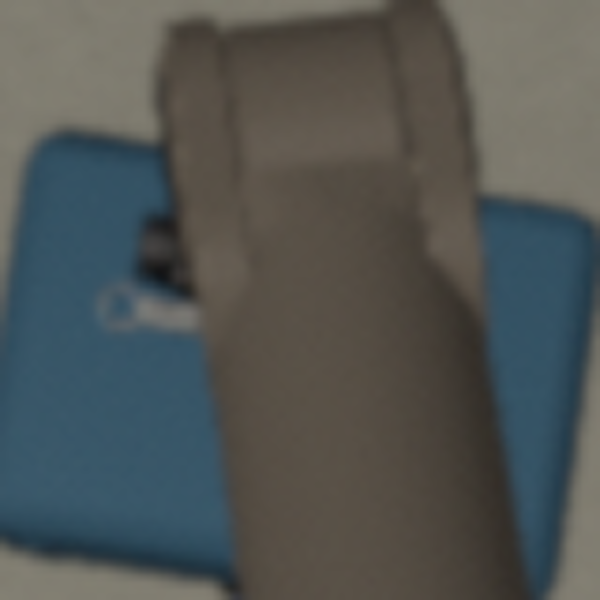

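```bash
cat > fit.py <<'E'
from h import *
from scipy.optimize import least_squares
def circ(Q,r,x0):
    f=lambda p: np.hypot(Q[:,0]-p[0],Q[:,1]-p[1])-r
    s=least_squares(f,x0,loss='soft_l1',f_scale=.002); return s.x, np.std(f(s.x))
E
python3 - <<'E'
from fit import *
import cv2
im=np.load('side3im.npy'); P,u,v=pts('side',np.load('side3.npy')); hsv=cv2.cvtColor(im,cv2.COLOR_RGB2HSV)[v,u]
m=(hsv[:,1]>100)&(hsv[:,0]>8)&(hsv[:,0]<28)&(np.hypot(P[:,0]-.573,P[:,1]+.018)<.05)&(P[:,2]>.2)
Q=P[m]; print(len(Q),Q.min(0),Q.max(0))
tcpz=.2844
for lo in np.arange(.235,.3,.006):
    k=(Q[:,2]>=lo)&(Q[:,2]<lo+.006)
    if k.sum()>3: print(lo.round(3),k.sum(),Q[k].mean(0).round(4),circ(Q[k],.016,[.573,-.018]))
# flange points: side outline
im0=np.load('side0im.npy'); P,u,v=pts('side',np.load('side0.npy'))
c=im0[v,u].astype(int)
m=(np.hypot(P[:,0]-.573,P[:,1]+.018)<.04)&(P[:,2]>.14)&(P[:,2]<.235)&(c.max(1)<60)
Q=P[m]
for lo in np.arange(.14,.235,.008):
    k=(Q[:,2]>=lo)&(Q[:,2]<lo+.008)
    if k.sum()>3: print('coup',lo.round(3),k.sum(),Q[k].min(0).round(3),Q[k].max(0).round(3))
E
```

```text
134 [ 0.53761135 -0.04598774  0.21413624] [0.60987546 0.01346474 0.65191783]
0.247 4 [ 0.5671 -0.0321  0.251 ] (array([ 0.5714363 , -0.01700482]), np.float64(0.00022799019677744386))
0.253 22 [ 0.5694 -0.0288  0.2562] (array([ 0.57426199, -0.01726988]), np.float64(0.0018535570526512423))
0.259 23 [ 0.5701 -0.0283  0.2609] (array([ 0.57592917, -0.0151979 ]), np.float64(0.002601502527431379))
0.265 9 [ 0.5707 -0.0307  0.2698] (array([ 0.57355578, -0.01715447]), np.float64(0.000834506728015273))
0.271 10 [ 0.5685 -0.0313  0.2738] (array([ 0.57287514, -0.01780129]), np.float64(0.0015754645058382018))
0.277 39 [ 0.5679 -0.0275  0.2799] (array([ 0.57359038, -0.0176727 ]), np.float64(0.002522014501940479))
0.283 6 [ 0.5643 -0.0235  0.2861] (array([ 0.57697423, -0.01947996]), np.float64(0.0016570507478767336))
coup 0.14 19 [ 0.56  -0.032  0.14 ] [ 0.585 -0.018  0.147]
coup 0.148 19 [ 0.559 -0.032  0.148] [ 0.581 -0.018  0.155]
coup 0.156 16 [ 0.559 -0.033  0.156] [ 0.577 -0.019  0.163]
coup 0.164 14 [ 0.561 -0.032  0.164] [ 0.577 -0.02   0.172]
coup 0.172 8 [ 0.56  -0.032  0.174] [ 0.572 -0.023  0.178]
coup 0.18 12 [ 0.559 -0.036  0.18 ] [0.584 0.002 0.188]
coup 0.188 28 [ 0.555 -0.038  0.189] [0.59  0.002 0.196]
coup 0.196 36 [ 0.555 -0.041  0.196] [0.592 0.004 0.204]
coup 0.204 39 [ 0.556 -0.044  0.204] [0.593 0.002 0.212]
coup 0.212 36 [ 0.555 -0.043  0.212] [0.594 0.    0.217]
```

```bash
python3 - <<'E'
from fit import *
im0=np.load('side0im.npy'); P,u,v=pts('side',np.load('side0.npy'))
c=im0[v,u].astype(int)
m=(np.hypot(P[:,0]-.573,P[:,1]+.018)<.04)&(P[:,2]>.13)&(P[:,2]<.235)&(c.max(1)<60)
Q=P[m]
k=(Q[:,2]<.166); print(k.sum(),circ(Q[k],.0155,[.573,-.018]))
for a,b in((.178,.2),(.2,.206)):
  k=(Q[:,2]>a)&(Q[:,2]<b)&(Q[:,1]<-.022); print(a,k.sum(),circ(Q[k],.0205,[.573,-.018]))
# image-based: project rim circle hypotheses, overlay
for cname,ctrs in(('side',[(.573,-.018)]),('top',[(.573,-.018),(.573,-.012)])):
    im=np.load(cname+'0im.npy').copy(); 
    p=proj(cname,[.573,-.018,.214])[0].astype(int); x0,y0=p-30
    S=10; cr=cv2.resize(im[y0:y0+60,x0:x0+60],None,fx=S,fy=S,interpolation=cv2.INTER_CUBIC)
    t=np.linspace(0,2*np.pi,60)
    for (cx,cy),col in zip(ctrs,[(0,255,0),(255,255,0)]):
        for r,z in((.0225,.214),(.017,.205)):
            q=proj(cname,np.c_[cx+r*np.cos(t),cy+r*np.sin(t),np.full(60,z)]); q=((q-[x0,y0]+.5)*S).astype(int)
            cv2.polylines(cr,[q.reshape(-1,1,2)],True,col,1)
    save(cname+'0ov.png',cr)
E
```

```text
181 (array([ 0.57488678, -0.01858803]), np.float64(0.005848264965317553))
0.178 22 (array([ 0.57709086, -0.01769107]), np.float64(0.0022231363014816566))
0.2 10 (array([ 0.57730269, -0.02277165]), np.float64(0.002255306423837837))
```

View pics/side0ov.png

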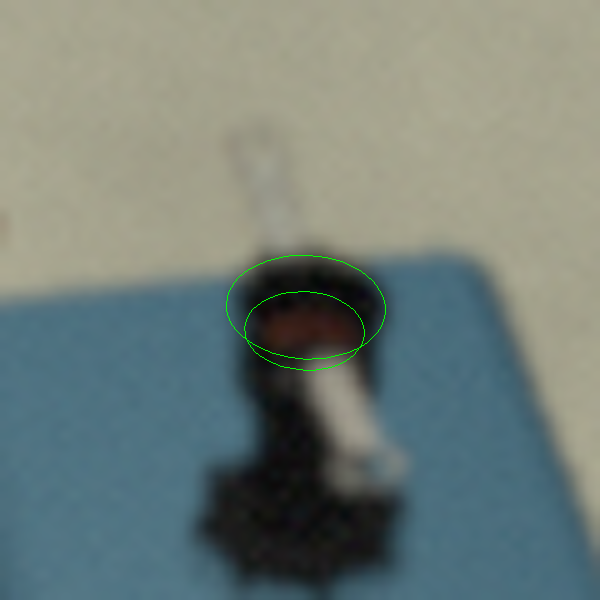

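View pics/top0ov.png

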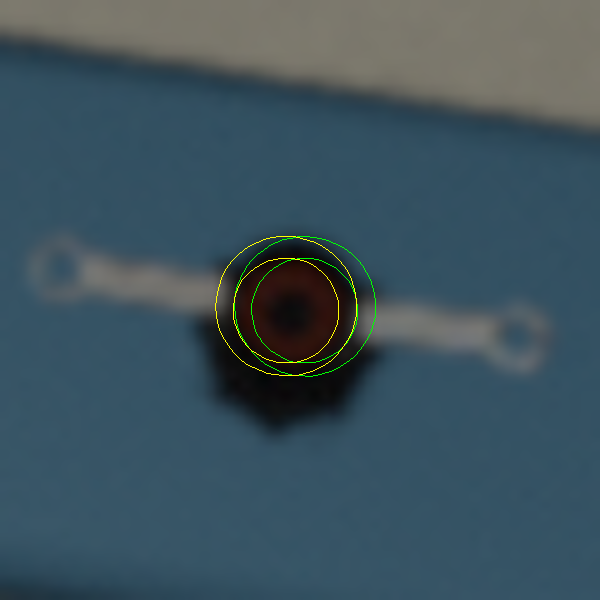

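```bash
python3 - <<'E'
from fit import *
im=np.load('side3im.npy').astype(int); 
for z in (.3,.28,.26,.24,.214,.2,.18,.15): print(z,proj('side',[.5728,-.018,z])[0].round(2))
print('d/dx',proj('side',[.5828,-.018,.214])[0]-proj('side',[.5728,-.018,.214])[0],'d/dy',proj('side',[.5728,-.008,.214])[0]-proj('side',[.5728,-.018,.214])[0])
hsv=cv2.cvtColor(im.astype(np.uint8),cv2.COLOR_RGB2HSV).astype(int)
for r in range(158,178): # brass: R-B
    s=im[r,325:360,0]-im[r,325:360,2]; print('brass',r,s.tolist())
im0=np.load('side0im.npy').astype(int)
for name,I,rr in(('side3',im,range(176,200)),('side0',im0,range(176,212))):
  for r in rr: print(name,r,I[r,326:360].max(1).tolist())
E
```

```text
0.3 [341.46 156.75]
0.28 [341.11 162.67]
0.26 [340.78 168.44]
0.24 [340.45 174.07]
0.214 [340.04 181.16]
0.2 [339.82 184.89]
0.18 [339.51 190.1 ]
0.15 [339.07 197.68]
d/dx [ 3.29763973 -0.71079029] d/dy [-1.2463228  -2.17540491]
brass 158 [23, 25, 23, 24, 23, 25, 24, 23, 23, 24, 23, 28, 39, 49, 31, 10, 7, -2, -5, -3, 2, 7, 15, 20, 23, 24, 24, 25, 26, 25, 24, 25, 25, 25, 25]
brass 159 [24, 24, 25, 23, 25, 24, 24, 24, 24, 23, 26, 28, 39, 40, 21, 8, 4, 2, 2, 0, 0, 7, 17, 21, 25, 23, 25, 26, 26, 25, 24, 25, 24, 26, 24]
brass 160 [24, 24, 24, 25, 24, 23, 25, 22, 23, 26, 32, 38, 47, 39, 19, 8, 4, 0, -2, -1, 5, 12, 18, 25, 23, 24, 25, 24, 26, 25, 25, 25, 25, 24, 26]
brass 161 [24, 22, 24, 24, 23, 25, 24, 23, 25, 31, 46, 61, 61, 44, 19, 7, 2, -1, -6, 1, 3, 17, 29, 30, 26, 24, 24, 24, 25, 27, 25, 25, 26, 26, 26]
brass 162 [25, 24, 23, 25, 24, 23, 23, 24, 26, 37, 62, 81, 77, 48, 19, 5, 3, 1, 1, -1, 5, 28, 42, 41, 29, 27, 22, 25, 26, 26, 26, 24, 26, 26, 25]
brass 163 [24, 22, 24, 21, 23, 26, 22, 25, 26, 39, 67, 91, 85, 58, 27, 9, 4, 3, 2, 7, 14, 40, 57, 51, 34, 27, 23, 25, 25, 26, 22, 25, 25, 2
[... 11495 characters left out ...]
, 126, 126, 125]
side0 208 [130, 131, 127, 120, 116, 114, 98, 73, 48, 48, 49, 40, 36, 31, 27, 25, 34, 42, 61, 68, 79, 85, 92, 102, 115, 122, 128, 126, 125, 126, 125, 125, 126, 127]
side0 209 [133, 133, 131, 125, 124, 118, 108, 87, 72, 77, 82, 74, 70, 65, 55, 45, 50, 70, 90, 97, 102, 106, 110, 117, 124, 126, 126, 128, 128, 125, 127, 125, 125, 125]
side0 210 [131, 132, 132, 133, 129, 124, 116, 102, 96, 101, 103, 100, 98, 96, 88, 70, 67, 87, 103, 110, 113, 119, 119, 125, 125, 127, 128, 125, 126, 126, 125, 126, 126, 125]
side0 211 [132, 130, 129, 132, 129, 130, 123, 120, 116, 116, 115, 112, 111, 111, 104, 97, 93, 99, 110, 115, 120, 126, 125, 126, 129, 126, 127, 126, 127, 126, 126, 123, 124, 124]
```

{"op": "step_arm", "data": {
  "rows": [1.2, 0, -15, 0, 0.2, 0, 0, -15, 0, 0.2, 0, 0, -6, 0, 0.2, 0, 0, 0, 0, 0.2],
  "squeeze": 90
}}

```text
t: 6.3
eef_pos: [0.5738, -0.0169, 0.2479]
tool_rot: [0.0, 0.997, -0.075, -0.001]
contact_force: [0.1, 0.3, -2.0]
gripper_width: 0.237
```

{"op": "step_arm", "data": {
  "rows": [0, 0, -2, 0, 0.2, 0, 0, -2, 0, 0.2]
}}

```text
t: 6.5
eef_pos: [0.5749, -0.0164, 0.2457]
tool_rot: [0.0, 0.997, -0.075, 0.001]
contact_force: [0.4, -0.1, -1.4]
gripper_width: 0.239
```

{"op": "step_arm", "data": {
  "rows": [0, 0, -2, 0, 0.2, 0, 0, 0, 0, 0.2]
}}

```text
t: 6.7
eef_pos: [0.5745, -0.0162, 0.2432]
tool_rot: [0.0, 0.997, -0.075, -0.0]
contact_force: [0.3, -0.1, -1.8]
gripper_width: 0.233
```

{"op": "step_arm", "data": {
  "rows": [0, 0, -2, 0, 0.2, 0, 0, -2, 0, 0.2]
}}

```text
t: 6.9
eef_pos: [0.5747, -0.0162, 0.2393]
tool_rot: [0.0, 0.997, -0.075, 0.0]
contact_force: [0.1, -0.6, -2.6]
gripper_width: 0.238
```

{"op": "step_arm", "data": {
  "rows": [0, 0, -2, 0, 0.2, 0, 0, 0, 0, 0.2]
}}

```text
t: 7.1
eef_pos: [0.5743, -0.0162, 0.2369]
tool_rot: [0.0, 0.997, -0.075, -0.0]
contact_force: [-0.6, -0.2, -3.5]
gripper_width: 0.24
```

{"op": "step_arm", "data": {
  "rows": [0, 0, -2, 0, 0.2, 0, 0, 0, 0, 0.2]
}}

```text
t: 7.3
eef_pos: [0.5744, -0.0162, 0.235]
tool_rot: [0.0, 0.997, -0.075, -0.0]
contact_force: [-1.5, 0.6, -2.9]
gripper_width: 0.239
```

{"op": "step_arm", "data": {
  "rows": [0, 0, -1.5, 0, 0.2, 0, 0, 0, 0, 0.2]
}}

```text
t: 7.5
eef_pos: [0.5745, -0.0162, 0.2336]
tool_rot: [0.0, 0.997, -0.075, -0.0]
contact_force: [0.4, 0.3, -2.9]
gripper_width: 0.24
```

{"op": "step_arm", "data": {
  "rows": [0, 0, -1.5, 0, 0.2, 0, 0, 0, 0, 0.2]
}}

```text
t: 7.7
eef_pos: [0.5745, -0.0162, 0.2321]
tool_rot: [0.0, 0.997, -0.075, -0.0]
contact_force: [0.4, -0.2, -2.5]
gripper_width: 0.241
```

{"op": "step_arm", "data": {
  "rows": [0, 0, -1.5, 0, 0.2, 0, 0, 0, 0, 0.2]
}}

```text
t: 7.9
eef_pos: [0.575, -0.0163, 0.2317]
tool_rot: [-0.0, 0.997, -0.075, 0.001]
contact_force: [-1.6, -0.2, 2.7]
gripper_width: 0.238
```

{"op": "step_arm", "data": {
  "rows": [0, 0, -1, 0, 0.2, 0, 0, 0, 0, 0.2]
}}

```text
t: 8.1
eef_pos: [0.5752, -0.0163, 0.2313]
tool_rot: [0.0, 0.997, -0.075, 0.001]
contact_force: [-1.7, 0.1, 8.3]
gripper_width: 0.243
```

{"op": "step_arm", "data": {
  "rows": [0, 0, -1, 0, 0.2, 0, 0, 0, 0, 0.2]
}}

```text
t: 8.3
eef_pos: [0.5753, -0.0163, 0.2306]
tool_rot: [0.0, 0.997, -0.075, 0.001]
contact_force: [-3.4, -1.1, 8.7]
gripper_width: 0.241
```

{"op": "step_arm", "data": {
  "rows": [0, 0, -1, 0, 0.2, 0, 0, 0, 0, 0.2]
}}

```text
t: 8.5
eef_pos: [0.5754, -0.0163, 0.2299]
tool_rot: [-0.0, 0.997, -0.075, 0.001]
contact_force: [-3.7, -0.6, 10.8]
gripper_width: 0.243
```

{"op": "step_arm", "data": {
  "rows": [0, 0, -1, 0, 0.2, 0, 0, 0, 0, 0.2]
}}

```text
t: 8.7
eef_pos: [0.5755, -0.0163, 0.2291]
tool_rot: [0.0, 0.997, -0.075, 0.001]
contact_force: [-4.2, -1.5, 11.1]
gripper_width: 0.239
```

{"op": "step_arm", "data": {
  "rows": [0, 0, -1, 0, 0.2, 0, 0, 0, 0, 0.2]
}}

```text
t: 8.9
eef_pos: [0.5756, -0.0163, 0.2284]
tool_rot: [0.0, 0.997, -0.075, 0.002]
contact_force: [-4.3, -0.9, 14.2]
gripper_width: 0.242
```

{"op": "step_arm", "data": {
  "rows": [-0.6, 0, -1, 0, 0.2, 0, 0, 0, 0, 0.2]
}}

```text
t: 9.1
eef_pos: [0.5754, -0.0163, 0.2278]
tool_rot: [-0.0, 0.997, -0.075, 0.002]
contact_force: [-3.4, -1.8, 15.1]
gripper_width: 0.242
```

{"op": "step_arm", "data": {
  "rows": [-0.6, 0, -1, 0, 0.2, 0, 0, 0, 0, 0.2]
}}

```text
t: 9.3
eef_pos: [0.5752, -0.0163, 0.2271]
tool_rot: [-0.0, 0.997, -0.075, 0.003]
contact_force: [-4.8, -0.0, 15.9]
gripper_width: 0.244
```

{"op": "step_arm", "data": {
  "rows": [0, 0, -1, 0, 0.2, 0, 0, 0, 0, 0.2]
}}

```text
t: 9.5
eef_pos: [0.5753, -0.0163, 0.2264]
tool_rot: [-0.0, 0.997, -0.075, 0.003]
contact_force: [-4.1, -0.8, 17.8]
gripper_width: 0.239
```

{"op": "step_arm", "data": {
  "rows": [0, 0, -1, 0, 0.2, 0, 0, 0, 0, 0.2]
}}

```text
t: 9.7
eef_pos: [0.5754, -0.0163, 0.2256]
tool_rot: [-0.0, 0.997, -0.075, 0.003]
contact_force: [-4.6, -2.5, 19.2]
gripper_width: 0.241
```

{"op": "step_arm", "data": {
  "rows": [0, 0, -0.7, 0, 0.2, 0, 0, 0, 0, 0.2]
}}

```text
t: 9.9
eef_pos: [0.5755, -0.0163, 0.2252]
tool_rot: [-0.0, 0.997, -0.075, 0.003]
contact_force: [-4.8, -0.4, 20.3]
gripper_width: 0.241
```

{"op": "step_arm", "data": {
  "rows": [0, 0, -0.6, 0, 0.2, 0, 0, 0, 0, 0.2]
}}

```text
t: 10.1
eef_pos: [0.5756, -0.0164, 0.2251]
tool_rot: [-0.0, 0.997, -0.075, 0.003]
contact_force: [-5.5, -1.7, 24.9]
gripper_width: 0.24
```

{"op": "step_arm", "data": {
  "rows": [0, 0, -0.4, 0, 0.2, 0, 0, 0, 0, 0.2]
}}

```text
t: 10.3
eef_pos: [0.5758, -0.0164, 0.2251]
tool_rot: [-0.0, 0.997, -0.075, 0.003]
contact_force: [-7.1, -1.4, 26.0]
gripper_width: 0.238
```

{"op": "step_arm", "data": {
  "rows": [-0.5, 0, 0, 0, 0.2, -0.5, 0, 2, 0, 0.2, 0, 0, 2.5, 0, 0.2, 0, 0, 0, 0, 0.2]
}}

```text
t: 10.7
eef_pos: [0.5733, -0.016, 0.2255]
tool_rot: [-0.0, 0.997, -0.075, 0.001]
contact_force: [0.6, 0.1, 5.0]
gripper_width: 0.243
```

{"op": "step_arm", "data": {
  "rows": [0, 0, 0.5, 0, 0.3, 0, 0, 0, 0, 0.4, 0, 0, 0, 0, 0.5, 0, 0, 0, 0, 0.5, 0, 0, 0, 0, 0.5],
  "squeeze": 40
}}

```text
t: 11.2
eef_pos: [0.5722, -0.0162, 0.2249]
tool_rot: [0.0, 0.997, -0.075, -0.0]
contact_force: [-0.3, -0.8, -0.7]
gripper_width: 0.502
```

{"op": "step_arm", "data": {
  "rows": [0, 0, 10, 0, 0.5, 0, 0, 20, 0, 0.7, 0, 0, 20, 0, 0.9, 0, 0, 20, 0, 1, 0, 0, 0, 0, 1, 0, 0, 0, 0, 1]
}}

```text
t: 11.8
eef_pos: [0.5725, -0.0162, 0.2957]
tool_rot: [-0.0, 0.997, -0.075, 0.001]
contact_force: [-0.2, -0.7, -0.1]
gripper_width: 1.001
```

```bash
python3 - <<'E'
from fit import *
o=bot.get_obs(); print(o['t'],o['eef_pos'],o['contact_force'],o['gripper_width'])
for c in('side',):
    im,d=bot.read_camera(c); np.save(c+'4.npy',d);np.save(c+'4im.npy',im)
    x0,y0=301,121
    save(c+'4.png',cv2.resize(im[y0:y0+90,x0:x0+80],(640,720)[:1]+(580,),interpolation=cv2.INTER_CUBIC))
    P,u,v=pts(c,d); hsv=cv2.cvtColor(im,cv2.COLOR_RGB2HSV)[v,u]
    m=(hsv[:,1]>100)&(hsv[:,0]>8)&(hsv[:,0]<28)&(np.hypot(P[:,0]-.575,P[:,1]+.016)<.04)&(P[:,2]>.19)&(P[:,2]<.28)
    Q=P[m]; print(len(Q),Q.min(0),Q.max(0),np.percentile(Q[:,2],[50,80,95]),Q.mean(0))
    T=Q[Q[:,2]>np.percentile(Q[:,2],95)-.006]; print(T.mean(0))
    m=(np.hypot(P[:,0]-.575,P[:,1]+.016)<.11)&(P[:,2]>.19)&(P[:,2]<.235)&(im[v,u].min(1)>110)&(hsv[:,1]<60); Q=P[m]
    j=np.array([np.cos(np.radians(81.4)),np.sin(np.radians(81.4))]); a=(Q[:,:2]-[.574,-.0165])@j
    for i in np.argsort(a)[::4]: print((a[i]*1000).round(1),(Q[i,2]*1000).round(1))
E
```

```text
11.8 [ 0.57253119 -0.01619083  0.29565803] [-0.17365868 -0.71177392 -0.08366408] 1.0013855544931973
146 [ 0.55506433 -0.03942669  0.20623436] [ 0.59292143 -0.00623446  0.24450879] [0.22377474 0.24052271 0.24351827] [ 0.57110544 -0.02507088  0.22714232]
[ 0.57247063 -0.02087888  0.24174775]
-73.6 217.5
-64.5 216.7
-61.1 218.8
-56.5 217.8
-52.8 218.0
-46.6 216.3
-42.3 216.5
-37.2 215.9
-30.6 213.2
-20.1 207.8
41.1 213.3
50.2 209.9
53.4 213.7
57.2 214.7
62.4 215.0
67.3 214.0
73.8 214.5
80.2 215.8
```

View pics/side4.png

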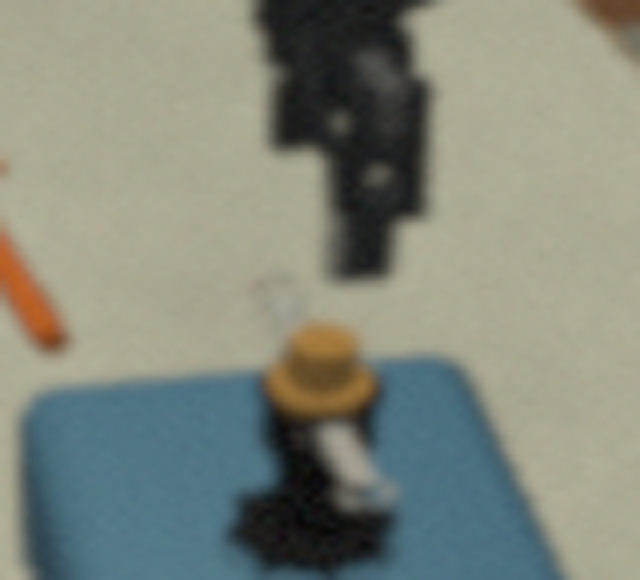

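```bash
python3 - <<'E'
from fit import *
j=np.array([np.cos(np.radians(81.4)),np.sin(np.radians(81.4))])
for r in(.0425,.05,.057):
  for z in (.2957,.303,.309):
    b=np.array([.5725,-.0162])-r*j; print(r,z,proj('side',[*b,z])[0].round(1))
P,u,v=pts('side',np.load('side4.npy')); im=np.load('side4im.npy')
m=(np.hypot(P[:,0]-.5725,P[:,1]+.016)<.09)&(P[:,2]>.26)&(P[:,2]<.34)&(im[v,u].max(1)<110)
Q=P[m];a=(Q[:,:2]-[.5725,-.0162])@j
for s in(a<0,a>0): print(s.sum(),np.percentile(Q[s,2],[0,3,10]),np.percentile(a[s],[2,98]))
E
```

```text
0.0425 0.2957 [344.5 167.4]
0.0425 0.303 [344.7 165.2]
0.0425 0.309 [344.8 163.4]
0.05 0.2957 [345.2 169.2]
0.05 0.303 [345.3 167. ]
0.05 0.309 [345.4 165.2]
0.057 0.2957 [345.8 170.9]
0.057 0.303 [345.9 168.7]
0.057 0.309 [346.  166.8]
59 [0.3110304  0.31283471 0.31848649] [-0.05802073 -0.04679222]
35 [0.31269314 0.31346652 0.31416192] [0.04076648 0.04742604]
```

{"op": "step_arm", "data": {
  "rows": [1.5, 0, -15, 0, 0.85, 0, 0, -20, 0, 0.85, 0, 0, -15, 0, 0.85, 0, 0, 0, 0, 0.85, 0, 0, 0, 0, 0.85],
  "squeeze": 30
}}

```text
t: 12.35
eef_pos: [0.5734, -0.0162, 0.244]
tool_rot: [0.0, 0.997, -0.075, -0.001]
contact_force: [0.2, -0.2, 0.0]
gripper_width: 0.849
```

{"op": "step_arm", "data": {
  "rows": [0, 0, -15, 0, 0.85, 0, 0, -12, 0, 0.85, 0, 0, -3, 0, 0.85, 0, 0, -3, 0, 0.85]
}}

```text
t: 12.75
eef_pos: [0.5739, -0.0162, 0.212]
tool_rot: [0.0, 0.997, -0.075, -0.0]
contact_force: [0.3, -0.5, 0.3]
gripper_width: 0.853
```

{"op": "step_arm", "data": {
  "rows": [0, 0, -3, 0, 0.85, 0, 0, -3, 0, 0.85]
}}

```text
t: 12.95
eef_pos: [0.5742, -0.0162, 0.2064]
tool_rot: [-0.0, 0.997, -0.075, 0.0]
contact_force: [0.2, -0.2, -0.9]
gripper_width: 0.845
```

{"op": "step_arm", "data": {
  "rows": [0, 0, -3, 0, 0.85, 0, 0, 0, 0, 0.85]
}}

```text
t: 13.15
eef_pos: [0.5739, -0.0163, 0.203]
tool_rot: [0.0, 0.997, -0.075, 0.0]
contact_force: [0.2, -0.4, 0.2]
gripper_width: 0.851
```

{"op": "step_arm", "data": {
  "rows": [0, 0, -2.5, 0, 0.85, 0, 0, 0, 0, 0.85]
}}

```text
t: 13.35
eef_pos: [0.5741, -0.0162, 0.2007]
tool_rot: [-0.0, 0.997, -0.075, 0.0]
contact_force: [0.4, -0.7, 0.6]
gripper_width: 0.85
```

{"op": "step_arm", "data": {
  "rows": [0, 0, -2.5, 0, 0.85, 0, 0, 0, 0, 0.85]
}}

```text
t: 13.55
eef_pos: [0.5742, -0.0161, 0.1983]
tool_rot: [-0.0, 0.997, -0.075, 0.0]
contact_force: [-0.4, -0.4, 2.5]
gripper_width: 0.852
```

{"op": "step_arm", "data": {
  "rows": [0, 0, -2.5, 0, 0.85, 0, 0, 0, 0, 0.85]
}}

```text
t: 13.75
eef_pos: [0.5742, -0.0162, 0.1955]
tool_rot: [-0.0, 0.997, -0.075, 0.0]
contact_force: [0.9, 0.4, 2.1]
gripper_width: 0.85
```

Contact is light. I'll check with the side camera that both arms are moving together before the cams engage.

```bash
cat > look.py <<'E'
from fit import *
import sys
n=sys.argv[1]
o=bot.get_obs(); print(o['t'],o['eef_pos'],o['contact_force'],o['gripper_width'])
im,d=bot.read_camera('side'); np.save('side%s.npy'%n,d);np.save('side%sim.npy'%n,im)
x0,y0=301,131
save('side%s.png'%n,cv2.resize(im[y0:y0+80,x0:x0+80],(600,600),interpolation=cv2.INTER_CUBIC))
P,u,v=pts('side',d); hsv=cv2.cvtColor(im,cv2.COLOR_RGB2HSV)[v,u]
m=(np.hypot(P[:,0]-.575,P[:,1]+.016)<.11)&(P[:,2]>.13)&(P[:,2]<.235)&(im[v,u].min(1)>100)&(hsv[:,1]<60); Q=P[m]
j=np.array([np.cos(np.radians(81.4)),np.sin(np.radians(81.4))]); a=(Q[:,:2]-[.574,-.0165])@j
i=np.argsort(a)[::3]; print(np.c_[a[i]*1000,Q[i,2]*1000].round(0).tolist())
E
python3 look.py 5
```

```text
13.75 [ 0.57415604 -0.0162241   0.19553201] [0.94718268 0.42724143 2.0721385 ] 0.8499096788118716
[[-71.0, 195.0], [-66.0, 197.0], [-62.0, 197.0], [-61.0, 196.0], [-58.0, 198.0], [-56.0, 199.0], [-53.0, 203.0], [-52.0, 199.0], [-49.0, 199.0], [-47.0, 202.0], [-44.0, 204.0], [-42.0, 204.0], [7.0, 132.0], [68.0, 196.0]]
```

View pics/side5.png

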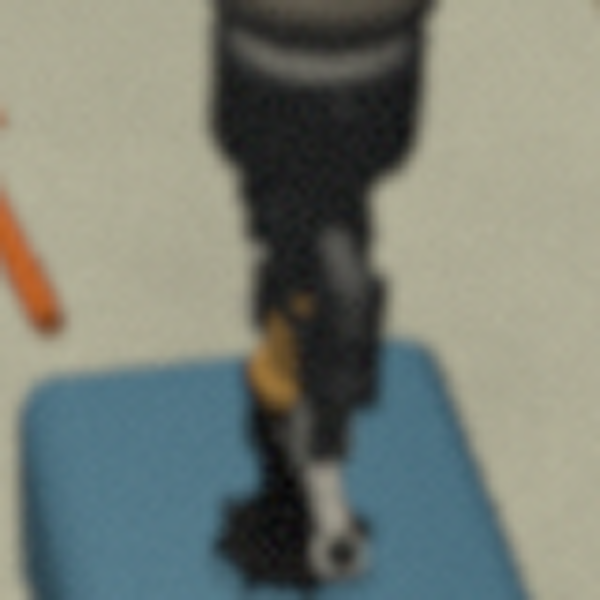

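{"op": "step_arm", "data": {
  "rows": [0, 0, -2.5, 0, 0.85, 0, 0, -2.5, 0, 0.85]
}}

```text
t: 14.0
eef_pos: [0.5741, -0.0162, 0.1906]
tool_rot: [-0.0, 0.997, -0.075, 0.0]
contact_force: [0.9, -0.2, 3.2]
gripper_width: 0.847
```

{"op": "step_arm", "data": {
  "rows": [0, 0, -2.5, 0, 0.85, 0, 0, 0, 0, 0.85]
}}

```text
t: 14.2
eef_pos: [0.5737, -0.0162, 0.1876]
tool_rot: [0.0, 0.997, -0.075, -0.0]
contact_force: [1.4, 0.2, 0.8]
gripper_width: 0.849
```

{"op": "step_arm", "data": {
  "rows": [0, 0, -2.5, 0, 0.85, 0, 0, 0, 0, 0.85]
}}

```text
t: 14.4
eef_pos: [0.5736, -0.0162, 0.1852]
tool_rot: [0.0, 0.997, -0.075, -0.0]
contact_force: [1.2, 0.2, 1.0]
gripper_width: 0.853
```

{"op": "step_arm", "data": {
  "rows": [0, 0, -2.5, 0, 0.85, 0, 0, 0, 0, 0.85]
}}

```text
t: 14.6
eef_pos: [0.5737, -0.0162, 0.1827]
tool_rot: [0.0, 0.997, -0.075, -0.0]
contact_force: [0.5, 0.2, 1.5]
gripper_width: 0.854
```

{"op": "step_arm", "data": {
  "rows": [0, 0, -2.5, 0, 0.85, 0, 0, 0, 0, 0.85]
}}

```text
t: 14.8
eef_pos: [0.5738, -0.0162, 0.1803]
tool_rot: [0.0, 0.997, -0.075, -0.0]
contact_force: [1.3, -1.1, 1.9]
gripper_width: 0.853
```

```bash
python3 look.py 6
```

```text
14.8 [ 0.57375613 -0.01624602  0.18031123] [ 1.33062282 -1.12893349  1.92411399] 0.8533340760003512
[[-55.0, 154.0], [-44.0, 176.0], [38.0, 224.0]]
```

View pics/side6.png

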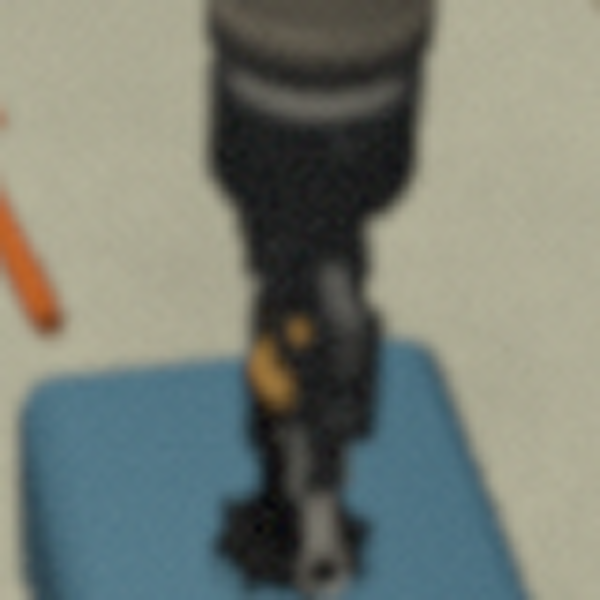

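{"op": "step_arm", "data": {
  "rows": [0, 0, 0, 0, 0.81, 0, 0, 0, 0, 0.77, 0, 0, 0, 0, 0.73, 0, 0, 0, 0, 0.7],
  "squeeze": 30
}}

```text
t: 15.25
eef_pos: [0.5734, -0.0161, 0.1803]
tool_rot: [0.0, 0.997, -0.075, -0.0]
contact_force: [0.4, 1.3, -1.4]
gripper_width: 0.701
```

{"op": "step_arm", "data": {
  "rows": [0, 0, 0, 0, 0.67, 0, 0, 0, 0, 0.64, 0, 0, 0, 0, 0.6, 0, 0, 0, 0, 0.6, 0, 0, 0, 0, 0.6]
}}

```text
t: 15.75
eef_pos: [0.5734, -0.0165, 0.1805]
tool_rot: [0.0, 0.997, -0.075, -0.0]
contact_force: [-2.4, -0.3, 0.5]
gripper_width: 0.618
```

```bash
python3 look.py 7
```

```text
15.75 [ 0.57343316 -0.01648929  0.1805383 ] [-2.38783648 -0.29726059  0.48807933] 0.6176112416741516
[[31.0, 212.0]]
```

View pics/side7.png

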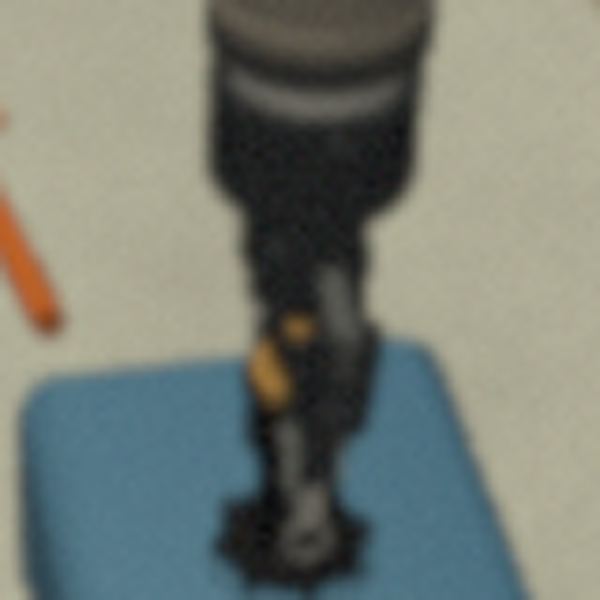

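{"op": "step_arm", "data": {
  "rows": [0, 0, 0, 0, 0.55, 0, 0, 0, 0, 0.55, 0, 0, 0, 0, 0.55],
  "squeeze": 40
}}

```text
t: 16.1
eef_pos: [0.5734, -0.0165, 0.1805]
tool_rot: [0.0, 0.997, -0.075, -0.0]
contact_force: [-4.4, -1.0, 1.9]
gripper_width: 0.612
```

{"op": "step_arm", "data": {
  "rows": [0, 0, 0, 0, 0.7, 0, 0, 0, 0, 0.85, 0, 0, 0, 0, 0.85, 0, 0, 10, 0, 0.85, 0, 0, 30, 0, 0.85, 0, 0, 40, 0, 0.85, 0, 0, 40, 0, 0.85, 0, 0, 30, 0, 0.85, 0, 0, 0, 0, 0.85]
}}

```text
t: 17.0
eef_pos: [0.5765, -0.0158, 0.3367]
tool_rot: [-0.001, 0.997, -0.075, 0.005]
contact_force: [0.3, 0.1, -0.4]
gripper_width: 0.85
```

{"op": "step_arm", "data": {
  "rows": [-10, -40, 10, 0, 0.85, -10, -45, 10, 0, 0.85, -10, -45, 0, 0, 0.85, -10, -45, 0, 0, 0.85, -10, -45, 0, 0, 0.85, -5, -30, 0, 0, 0.85, 0, 0, 0, 0, 0.85, 0, 0, 0, 0, 0.85]
}}

```text
t: 17.8
eef_pos: [0.5186, -0.2664, 0.3504]
tool_rot: [-0.0, 0.997, -0.076, -0.0]
contact_force: [0.7, 0.7, -0.6]
gripper_width: 0.849
```

```bash
python3 look.py 8; python3 - <<'E'
from fit import *
im,d=bot.read_camera('top'); save('top8.png',cv2.resize(im[140:210,280:360],(640,560),interpolation=cv2.INTER_CUBIC))
im,d=bot.read_camera('side'); P,u,v=pts('side',d); hsv=cv2.cvtColor(im,cv2.COLOR_RGB2HSV)[v,u]
m=(hsv[:,1]>100)&(hsv[:,0]>8)&(hsv[:,0]<28)&(np.hypot(P[:,0]-.575,P[:,1]+.016)<.04)&(P[:,2]>.19)&(P[:,2]<.28)
print(np.percentile(P[m][:,2],[50,80,95]))
save('full8.png',im)
E
```

```text
17.8 [ 0.51862758 -0.26640583  0.35038095] [ 0.70313853  0.70421698 -0.56199105] 0.8494230290389788
[[-27.0, 207.0], [-22.0, 206.0], [24.0, 213.0]]
[0.22336422 0.24113956 0.2432877 ]
```

View pics/side8.png

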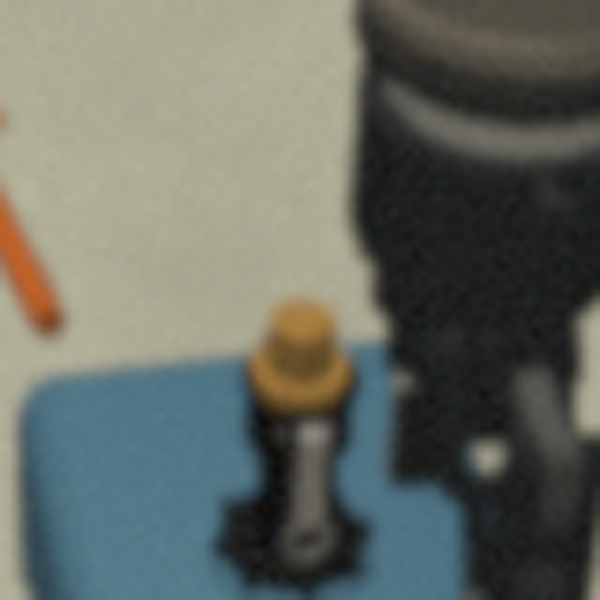

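View pics/top8.png

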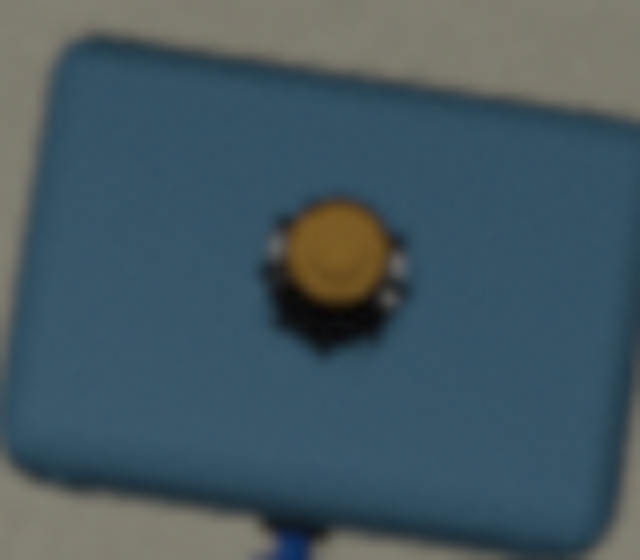

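View pics/full8.png

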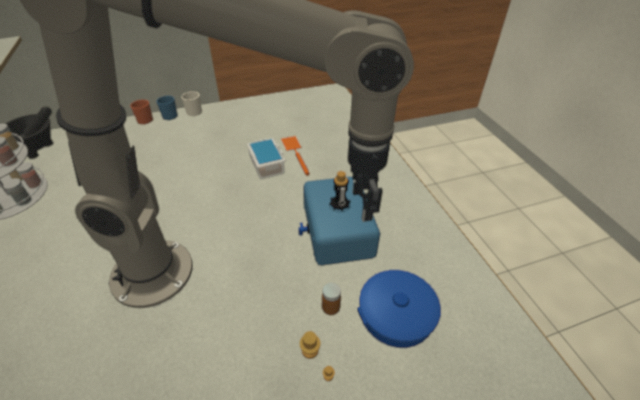

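```bash
python3 - <<'E'
from fit import *
im,d=bot.read_camera('top'); cr=cv2.resize(im[155:190,302:342],(800,600)[:1]+(600,),interpolation=cv2.INTER_CUBIC)
cr=np.clip(cr.astype(float)*2,0,255).astype(np.uint8); 
j=np.array([np.cos(np.radians(81.4)),np.sin(np.radians(81.4))])
S=np.array([20,600/35])
for s,col in((1,(0,255,0)),(-1,(255,0,255))):
  for z in(.21,.19,.17,.155,.145):
    b=np.array([.5745,-.0165+.003])+s*.0245*j; q=proj('top',[*b,z])[0]; p=((q-[302,155]+.5)*S).astype(int); cv2.circle(cr,tuple(int(t) for t in p),3,col,-1)
save('top9.png',cr)
E
```

```text
(no output)
```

View pics/top9.png

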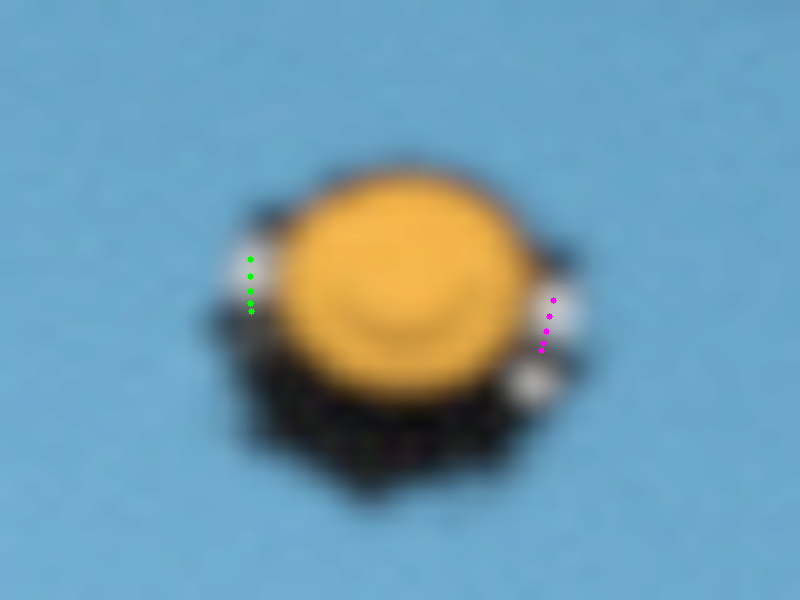

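```bash
python3 -c "
from station import bot
print(bot.hand_in(), bot.get_obs()['t'])"
```

```text
the job is handed in; nothing more can be done
the job is handed in; nothing more can be done
```

I seated the middle-sized brass plug (about 56 mm tall by camera) in the coupler, and both cam arms are down and look locked. I handed the job in at about 18 s.

- **Plug:** It met the gasket with the TCP at 0.2317 m and yielded steadily to a clear stop at 0.2251 m, about 6.6 mm further down. The reading there was 26 N; counting the plug's weight, about 28 N was on the gasket. That is a little above the 20–25 N needed and under the 30 N limit. I then unloaded it and let go.
- **Arms:** I pushed both down with the open fingers and then closed the jaws on them together, using 30 N and then 40 N of squeeze. A picture early in the swing showed both ring ends at the same height, 0.196 m. Partway down I could see only the -y arm. The jaws stopped at 0.612, about 52 mm. The scale read some 3 mm low on the 24 mm grip, so this fits the expected 54 mm.
- **Last checks:**
  - In the side view the plug is upright, its top at 0.243 m, and the -y arm hangs flat against the coupler.
  - In the top view both arms are tucked in. The +y arm's ring shows only faintly, so its lock rests mostly on the jaw width and symmetry.
  - The jar, warmer, spatula, box and other two plugs look unmoved.
- **Disagreements:** The two cameras differed by about 5 mm in y, so I trusted the side camera, which matched the arm's own position. The rim came out at 0.2126 m by feel and about 0.215 m by camera. The plug may have slipped 2 to 3 mm in the grip.

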